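# Dock the full jar on the dosing pump and start it

### The arm

A 6-joint arm with a two-finger parallel gripper is mounted at the origin on the work surface. World frame = base frame: x ahead of the robot, y to its left, z up, the work surface at z = 0. Lengths are in mm, angles in rad, forces in N, time in s.
With the tool pointing down it reaches from about 350 to 975 mm from the base axis. Payload 7.1 kg.
Tool frame: the origin (TCP) lies midway between the tips of the shut fingers; the grasp point (between the pads) lies 19 mm behind it (ctrl.grasp_offset is the distance from the TCP to the grasp point, in mm); z points along the fingers, y is the line along which they close (so a half turn about z gives the same grasp; the last joint's range is limited). The gripper opens to 88 mm and grips with 3 to 60 N. Pads are 20 mm wide; open, the fingers measure 115 mm over their backs; the gripper's body (75 mm by 178 mm) begins 61 mm behind the grasp point.
Start: joints at [1.176, 0.423, 1.63, -0, 1.089, -0.019], TCP at [229.353, 581.379, 222.675] pointing down, gripper open.
Joint ranges: [-3, 3], [-0.9, 2.11], [0.09, 2.58], [-1.31, 4.45], [0.11, 2.69], [-2.54, 2.54]. Speed limits (rad/s): [2.39, 2.39, 3.01, 3.14, 3.14, 3.14].

### API

Orientations are given as a rotation vector (axis times angle).
In Python, from workcell import ctrl gives the robot as it stands. The module is installed in compiled form; this text tells all that it offers.
- The arm moves only by the tool servo_tool, never from a script. Its argument "rows" is a list of rows, each a list of 7 numbers: the turn, a rotation vector about the tool's x, y, z as a fraction of full scale, then the shift along the tool's x, y, z as a fraction of full scale, then the finger opening in mm, from 0 to 87.8. A call has 1 to 10 rows; each row is the pose to reach, as a shift and turn from the pose commanded when the call began, along the tool's axes at that moment; what a row does not reach only later rows make up. Full scale, the value 1, is 20 cm for a shift and 1.5 rad for a turn. A row lasts 1/8 s, in which the tool goes at most 62.5 mm and 10.7 degrees, less where a joint would pass 70% of its speed; a pose out of reach is approached as far as the arm can. A call with a number of a shift or a turn outside -1 to 1 is refused whole. A call with a gripper value outside its range is refused whole. The fingers move at their own pace and stop on an object; the grip force is fixed at half the most. Time passes only in rows, so rows that repeat a pose let the fingers close. It gives the time, the measured TCP pose, the force, the opening and the grip force at its end, in the units of the state.
- ctrl.get_obs(): the state, without advancing time (a new reading comes with each control period).
- ctrl.get_image(name): name is "scene" or "top"; returns (picture, depth): 384x512x3 uint8, red, green, blue; 384x512 float32, mm along the optical axis (not along the pixel's ray), 0 where there is no reading.
- ctrl.camera_info(name): a dict with "intrinsics" (3x3 intrinsics, pixels), "R" (3x3) and "t" (3): a world point X has camera coordinates R X + t. Camera axes: x right, y down, z forward; pixel columns grow to the right and rows downward; lengths in mm; the calibration is good to about 2 mm. A picture is of the moment at which its call begins. camera_info takes no time and is no camera call.
- ctrl.close_job(): hands the job in; it is judged then, once.
The state is a dict: "t": time; "qpos": joint angles; "qvel": joint speeds; "joint_torque": joint torques, N m; "ee_pos": TCP position; "orientation": TCP orientation; "ft_force": force on the tool from outside, world axes, zero at the start; "moment": the same for the moment, N m; "width": finger opening in mm; "grasp_force": force on a finger pad.
Only numpy, scipy, OpenCV 4.12 (cv2) and the standard library are available. Lean on these libraries where they do the work, as an engineer would, in place of code of your own. Each camera call takes 0.05 s, during which the arm holds its last target. There are 200 camera calls.

### The job

One of the three look-alike jars on the bench is still full and the other two are empty: find the full one by feel (nudging a jar a few centimetres is fine) and slide it into the dosing pump's bay, fully home against the back stop. Then, with the jar docked, press the wide key all the way down for a moment and let it up to prime the pump, and after it press the round key the same way to start it. Leave the two empty jars standing within 6 cm of where they were, and do not disturb the other glassware and the tip box.

Things in the scene. Friction and masses are not known exactly. Their poses are not given: they have to be found in the camera images.
- jar_a: One of three look-alike closed jars: opaque white cylinder 80 mm across, 58 mm tall, under a 76 mm wide blue cap; 78 mm tall overall, too wide for most grippers. Slides upright when pushed low down. Full about 0.75 kg, empty about 0.13 kg; nothing but its weight shows which it is. Origin: centre of its underside, z up.
- jar_b: One of three look-alike closed jars: opaque white cylinder 80 mm across, 58 mm tall, under a 76 mm wide blue cap; 78 mm tall overall, too wide for most grippers. Slides upright when pushed low down. Full about 0.75 kg, empty about 0.13 kg; nothing but its weight shows which it is. Origin: centre of its underside, z up.
- jar_c: One of three look-alike closed jars: opaque white cylinder 80 mm across, 58 mm tall, under a 76 mm wide blue cap; 78 mm tall overall, too wide for most grippers. Slides upright when pushed low down. Full about 0.75 kg, empty about 0.13 kg; nothing but its weight shows which it is. Origin: centre of its underside, z up.
- seat (a point): Seat of the dosing pump's bay, at bench level: a jar fully home has its origin here. Push it in along +x, z up. The bay is a U of grey walls: side walls 45 mm tall, 88 mm apart, from x = -34 mm (flared lips out to x = -57, y = +-68 mm); back stop 60 mm tall, face at x = +41 mm. Its floor is the bench.
- wide_key (a joint): Joint of the wide key on top of the pump's key block: a black rectangular bar 56 mm along the seat's y, 20 mm along x, its top about 18 mm above the block. Value: m pressed down, 0 = released, 0.006 = fully down; spring, about 5 N to press fully.
- round_key (a joint): Joint of the round key on top of the pump's key block: a black disc 26 mm across, its top about 18 mm above the block. Value: m pressed down, 0 = released, 0.006 = fully down; spring, about 5 N to press fully.
- wide_key_top (a point): Centre of the wide key's top face (88 mm above the bench when released); moves with the key; axes as seat's. It is the key nearer to the bay's mouth.
- round_key_top (a point): Centre of the round key's top face (88 mm above the bench when released); moves with the key; axes as seat's. 54 mm behind the wide key along the seat's +x.
- amber_bottle: Bystander: amber glass reagent bottle, 68 mm across, 150 mm tall. Origin: centre of underside, z up.
- beaker: Bystander: clear glass beaker, 68 mm across, 90 mm tall. Origin: centre of underside, z up.
- tip_box: Bystander: open grey plastic box with dividers, 110 x 80 x 50 mm. Origin: centre of underside, z up.
- table: The white-tiled bench, its top at z = 0 in front of the robot; the jars stand on it.
- pump: The fixed dosing pump; same origin and axes as seat. White key block beside the bay: x = -13 to +92 mm, y = +58 to +142 mm, 70 mm tall, both keys on its top. Rear housing behind the bay: 70 mm tall, to x = +113 mm, y = -60 to +142 mm.

How it is judged:
By the outcome, as a careful person would: the job done as asked, in the order asked, and still so for the second after the job is handed in, with the robot touching nothing.
It also fails if it takes over 67 s, if anything falls off the work surface, if the arm or the gripper's body presses on something with over 40 N, if the wrist force passes 120 N, or if a joint passes its speed limit or range.

## Working session

There is one attempt and no reset: what is moved stays moved. The work goes in short steps, Python scripts to look and compute and a tool call to move; the robot and the scene stay as the last step left them, time stands still between calls to the robot, and variables do not carry over. Pictures are saved under pics/ and viewed, at most 10 in all, crops included, and the job is handed in when it is done.

Besides the shell and the picture viewer there is one more tool, called in YAML: its name, and indented under it one key for each argument. servo_tool: Moves the arm, as the interface text tells. Its arguments: {"type":"object","properties":{"rows":{"type":"array","items":{"type":"array","items":{"type":"number"}}}},"required":["rows"]}

```bash
mkdir -p pics; cat > h.py <<'E'
import numpy as np, cv2
from workcell import ctrl
def cloud(name,d):
    c=ctrl.camera_info(name);K=np.array(c["intrinsics"]);R=np.array(c["R"]);t=np.array(c["t"])
    v,u=np.mgrid[0:d.shape[0],0:d.shape[1]]
    p=np.stack([(u-K[0,2])/K[0,0]*d,(v-K[1,2])/K[1,1]*d,d],-1)
    return (p-t)@R
def snap(name,fn):
    im,d=ctrl.get_image(name);cv2.imwrite(fn,cv2.cvtColor(im,cv2.COLOR_RGB2BGR));return im,d,cloud(name,d)
E
python3 - <<'E'
from h import *
o=ctrl.get_obs();print(o)
for n in("top","scene"):
    im,d,P=snap(n,f"pics/{n}0.png");np.savez(n+"0",im=im,d=d,P=P)
    c=ctrl.camera_info(n);print(n,-np.array(c["R"]).T@c["t"],c["R"][2])
E
```

```text
{'t': 0.0, 'qpos': array([ 1.17595760e+00,  4.23845471e-01,  1.63066065e+00,  1.43069584e-05,
        1.08862579e+00, -1.90152560e-02]), 'qvel': array([-0.00150811,  0.00169951, -0.00065097, -0.00013706, -0.00031189,
        0.00166635]), 'joint_torque': array([ 4.94503201e-04, -5.44606805e+01, -2.73666716e+01,  6.42888411e-02,
        2.26614217e-02, -1.03220518e-04]), 'ee_pos': array([229.16876949, 580.87796667, 221.91035016]), 'orientation': array([-5.86822710e-01, -3.08596388e+00,  2.36193899e-03]), 'ft_force': array([-0.22274207,  0.9166681 , -0.08650912]), 'moment': array([-0.05514693, -0.00544465,  0.02126046]), 'grasp_force': 0.0, 'width': 87.51927598478842}
top [ 418.99162414   57.42564034 1460.01128609] [ 0.12181359  0.00667426 -0.99253056]
scene [1262.90149448  506.45172359  830.46202312] [-0.60744984 -0.41618862 -0.67660308]
```

View pics/top0.png

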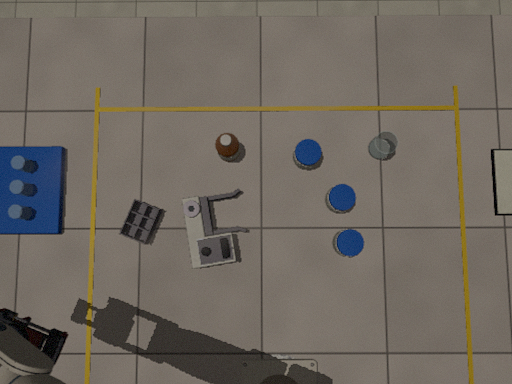

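View pics/scene0.png

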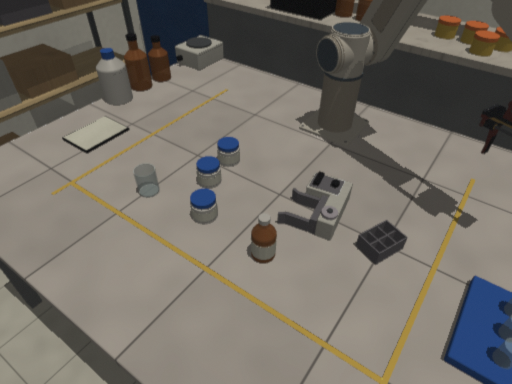

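The top view shows jars (blue caps) at pixels (308,153), (342,198) and (350,243). The pump is at about (210,230) with its bay opening to the right (world −y), the bottle at (228,145), the beaker at (382,147) and the tip box at (142,221).

```bash
cat > meas.py <<'E'
from h import *
def ray(n,u,v,z):
    c=ctrl.camera_info(n);K=np.array(c["intrinsics"]);R=np.array(c["R"]);t=np.array(c["t"])
    C=-R.T@t;r=R.T@np.linalg.inv(K)@np.array([u,v,1.]);return C+r*(z-C[2])/r[2]
def caps(im,n="top"):
    h=cv2.cvtColor(im,cv2.COLOR_RGB2HSV);m=cv2.inRange(h,(100,150,60),(125,255,255))
    if n=="top": m[:,:80]=0
    out=[]
    for c in cv2.findContours(m,cv2.RETR_EXTERNAL,cv2.CHAIN_APPROX_NONE)[0]:
        if cv2.contourArea(c)>150:
            (u,v),r=cv2.minEnclosingCircle(c);out.append((round(u,1),round(v,1),round(r,1),ray(n,u,v,76)[:2].round()))
    return out
E
python3 - <<'E'
from meas import *
z=np.load("top0.npz");im,P=z["im"],z["P"]
for c in caps(im): print(c)
for nm,(u,v) in dict(bottle=(226,140),beaker=(376,152),tip=(142,221)).items(): print(nm,P[v,u].round())
# pump: points by height in the region
reg=np.zeros(P.shape[:2],bool);reg[180:275,175:250]=True
for lo,hi in((38,52),(52,64),(64,76),(82,95)):
    m=(reg&(P[...,2]>lo)&(P[...,2]<hi)).astype(np.uint8)
    for c in cv2.findContours(m,cv2.RETR_EXTERNAL,cv2.CHAIN_APPROX_NONE)[0]:
        if cv2.contourArea(c)>20:
            b=cv2.boxPoints(cv2.minAreaRect(P[...,:2][tuple(c[:,0,::-1].T)].astype(np.float32)))
            print(lo,hi,cv2.contourArea(c),b.round().tolist(), P[c[:,0,1],c[:,0,0],2].mean())
cv2.imwrite("pics/pump.png",cv2.resize(cv2.cvtColor(im[170:285,120:400],cv2.COLOR_RGB2BGR),None,fx=2.85,fy=2.85,interpolation=cv2.INTER_CUBIC))
E
```

```text
(349.6, 242.4, 13.3, array([ 440., -200.]))
(341.8, 197.1, 13.2, array([ 568., -182.]))
(307.8, 151.9, 12.9, array([699., -88.]))
bottle [717. 142. 154.]
beaker [ 700. -286.   63.]
tip [505. 396.  25.]
38 52 100.5 [[466.0, 186.0], [472.0, 90.0], [488.0, 91.0], [482.0, 187.0]] 44.52813800297323
38 52 103.5 [[557.0, 200.0], [582.0, 107.0], [599.0, 112.0], [573.0, 205.0]] 44.33250020170328
52 64 263.5 [[461.0, 211.0], [464.0, 186.0], [576.0, 202.0], [572.0, 227.0]] 59.625596668132125
64 76 1690.5 [[368.0, 241.0], [389.0, 117.0], [588.0, 152.0], [566.0, 276.0]] 69.42436196551009
82 95 53.0 [[402.0, 196.0], [423.0, 186.0], [433.0, 207.0], [412.0, 217.0]] 87.76734138880146
82 95 120.0 [[397.0, 154.0], [401.0, 134.0], [455.0, 144.0], [452.0, 163.0]] 87.929295383845
82 95 109.5 [[507.0, 235.0], [544.0, 213.0], [566.0, 250.0], [529.0, 273.0]] 84.5879797715565
```

View pics/pump.png

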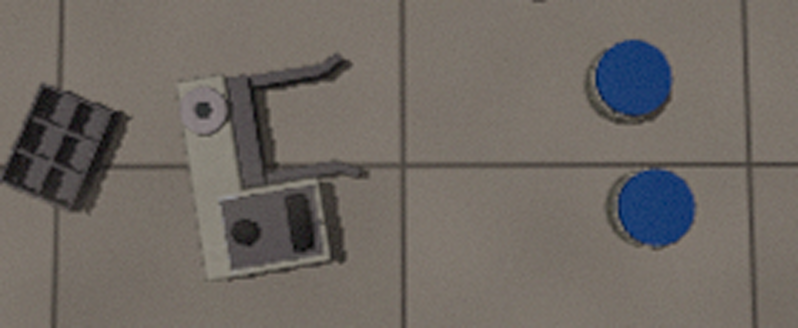

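```bash
cat > go.py <<'E'
import sys,numpy as np
from workcell import ctrl
from scipy.spatial.transform import Rotation as Ro
# usage: go.py x,y,z,yawdeg ...   (yaw = world angle of tool y, tool down); fractions relative to current pose
o=ctrl.get_obs();p=o["ee_pos"];R=Ro.from_rotvec(o["orientation"])
Y=R.as_matrix()[:,1];print("t",round(o["t"],2),"tcp",p.round(1),"yaw",np.degrees(np.arctan2(Y[1],Y[0])).round(1),"F",o["ft_force"].round(2),"q",o["qpos"].round(2))
for a in sys.argv[1:]:
    x,y,z,w=map(float,a.split(","));w=np.radians(w);ty=np.array([np.cos(w),np.sin(w),0]);tz=np.array([0,0,-1.])
    T=Ro.from_matrix(np.stack([np.cross(ty,tz),ty,tz],1))
    print(a,((R.inv()*T).as_rotvec()/1.5).round(3).tolist(),(R.inv().apply(np.array([x,y,z])-p)/200).round(3).tolist())
E
python3 go.py 340,390,222,50 420,120,222,30 500,-60,222,15 581,-256,222,10
```

```text
t 0.1 tcp [229.2 580.9 222. ] yaw 68.5 F [-0.51  0.64 -0.54] q [ 1.18  0.42  1.63 -0.    1.09 -0.02]
340,390,222,50 [-0.001, 0.0, 0.215] [-0.866, -0.685, 0.001]
420,120,222,30 [-0.001, 0.0, 0.448] [-1.733, -1.794, 0.002]
500,-60,222,15 [-0.001, 0.0, 0.622] [-2.436, -2.484, 0.003]
581,-256,222,10 [-0.001, 0.0, 0.68] [-3.172, -3.247, 0.004]
```

servo_tool:
  rows:
    - [0,0,0.08,-0.2,-0.2,0,45]
    - [0,0,0.16,-0.4,-0.4,0,45]
    - [0,0,0.24,-0.6,-0.62,0,45]
    - [0,0,0.32,-0.8,-0.82,0,45]
    - [0,0,0.4,-0.96,-1,0,45]

```text
t: 0.72
ee_pos: [334.9, 322.9, 222.5]
orientation: [1.479, 2.772, -0.001]
ft_force: [0.6, 1.0, 0.1]
width: 45.4
grasp_force: 0.0
```

```bash
python3 go.py 450,90,222,24 500,-30,222,15  581,-256,222,10
```

```text
t 0.72 tcp [334.9 322.9 222.5] yaw 33.8 F [0.61 0.98 0.07] q [ 0.74  0.19  1.97 -0.    0.98  0.15]
450,90,222,24 [-0.0, 0.0, 0.115] [-1.288, -0.171, 0.003]
500,-30,222,15 [-0.0, 0.0, 0.219] [-1.925, -0.297, 0.003]
581,-256,222,10 [-0.0, 0.0, 0.277] [-3.089, -0.59, 0.003]
```

servo_tool:
  rows:
    - [0,0,0.03,-0.3,-0.05,0,45]
    - [0,0,0.06,-0.6,-0.1,0,45]
    - [0,0,0.1,-0.8,-0.14,0,45]
    - [0,0,0.13,-1,-0.18,0,45]

```text
t: 1.23
ee_pos: [417.1, 137.5, 222.6]
orientation: [-1.739, -2.616, 0.0]
ft_force: [0.2, -0.4, 0.9]
width: 44.8
grasp_force: 0.0
```

servo_tool:
  rows:
    - [0,0,0.05,-0.3,-0.1,0,45]
    - [0,0,0.1,-0.6,-0.2,0,45]
    - [0,0,0.12,-0.8,-0.25,0,45]
    - [0,0,0.14,-1,-0.3,0,45]

```text
t: 1.72
ee_pos: [439.2, -70.2, 222.6]
orientation: [-2.003, -2.42, 0.0]
ft_force: [0.2, -0.3, -0.1]
width: 45.3
grasp_force: 0.0
```

```bash
python3 go.py 581,-256,150,10 581,-256,20,10
```

```text
t 1.73 tcp [439.2 -70.2 222.6] yaw 10.8 F [ 0.18 -0.28 -0.11] q [-0.19  0.16  2.01  0.    0.97 -0.37]
581,-256,150,10 [-0.0, -0.0, 0.009] [-1.045, 0.523, 0.363]
581,-256,20,10 [-0.0, -0.0, 0.009] [-1.045, 0.523, 1.013]
```

servo_tool:
  rows:
    - [0,0,0,-0.3,0.15,0,45]
    - [0,0,0,-0.6,0.3,0,45]
    - [0,0,0,-0.85,0.42,0.05,45]
    - [0,0,0,-1,0.52,0.3,45]
    - [0,0,0,-1,0.52,0.6,45]
    - [0,0,0,-1,0.52,0.85,45]
    - [0,0,0,-1,0.52,1,45]
    - [0,0,0,-1,0.52,1,45]

```text
t: 2.72
ee_pos: [577.2, -244.4, 19.9]
orientation: [-1.997, -2.418, 0.002]
ft_force: [0.2, 0.0, -0.0]
width: 44.7
grasp_force: 0.0
```

```bash
python3 go.py 574.3,-217.3,20,10
```

```text
t 2.73 tcp [ 577.2 -244.4   19.9] yaw 10.9 F [ 0.21  0.   -0.  ] q [-0.42  0.7   1.71 -0.    0.74 -0.61]
574.3,-217.3,20,10 [-0.003, -0.002, 0.01] [0.136, 0.011, -0.0]
```

servo_tool:
  rows:
    - [0,0,0,0.04,0,0,45]
    - [0,0,0,0.07,0,0,45]
    - [0,0,0,0.1,0,0,45]
    - [0,0,0,0.12,0,0,45]
    - [0,0,0,0.14,0,0,45]
    - [0,0,0,0.16,0,0,45]

```text
t: 3.48
ee_pos: [573.6, -213.9, 23.0]
orientation: [2.0, 2.421, 0.0]
ft_force: [0.5, -1.9, 1.8]
width: 45.2
grasp_force: 1.1
```

servo_tool:
  rows:
    - [0,0,0,0.02,0,0,45]
    - [0,0,0,0.04,0,0,45]

```text
t: 3.72
ee_pos: [571.8, -205.8, 22.6]
orientation: [2.001, 2.422, -0.0]
ft_force: [0.5, -2.0, 2.4]
width: 44.8
grasp_force: 1.2
```

servo_tool:
  rows:
    - [0,0,0,0.02,0,0,45]

```text
t: 3.85
ee_pos: [571.0, -201.8, 22.6]
orientation: [-2.001, -2.422, 0.0]
ft_force: [0.4, -1.2, 1.9]
width: 45.7
grasp_force: 1.2
```

```bash
python3 - <<'E'
from meas import *
im,d,P=snap("top","pics/t1.png")
for c in caps(im): print(c)
E
python3 go.py
```

```text
(332.5, 198.5, 12.6, array([ 564., -155.]))
(307.8, 151.9, 12.9, array([699., -88.]))
t 3.9 tcp [ 570.8 -201.4   22.6] yaw 10.9 F [ 0.45 -0.91  0.84] q [-0.36  0.67  1.77  0.    0.7  -0.55]
```

```bash
python3 go.py 583,-262,20,10 454,-268,20,10
```

```text
t 3.9 tcp [ 570.8 -201.4   22.6] yaw 10.9 F [ 0.45 -0.91  0.84] q [-0.36  0.67  1.77  0.    0.7  -0.55]
583,-262,20,10 [-0.0, -0.0, 0.01] [-0.309, 0.003, 0.013]
454,-268,20,10 [-0.0, -0.0, 0.01] [-0.217, -0.636, 0.013]
```

servo_tool:
  rows:
    - [0,0,0.01,-0.15,0,0.01,45]
    - [0,0,0.01,-0.3,0,0.01,45]
    - [0,0,0.01,-0.3,-0.2,0.01,45]
    - [0,0,0.01,-0.26,-0.4,0.01,45]
    - [0,0,0.01,-0.22,-0.64,0.01,45]
    - [0,0,0.01,-0.22,-0.64,0.01,45]

```text
t: 4.65
ee_pos: [449.4, -268.0, 20.0]
orientation: [-2.018, -2.401, 0.001]
ft_force: [0.2, 0.3, 0.1]
width: 44.8
grasp_force: 0.0
```

servo_tool:
  rows:
    - [0,0,0,0.06,0,0,45]
    - [0,0,0,0.1,0,0,45]
    - [0,0,0,0.13,0,0,45]
    - [0,0,0,0.15,0,0,45]
    - [0,0,0,0.17,0,0,45]
    - [0,0,0,0.19,0,0,45]

```text
t: 5.4
ee_pos: [447.2, -231.9, 20.7]
orientation: [2.019, 2.407, 0.0]
ft_force: [0.6, -0.6, -0.4]
width: 45.2
grasp_force: 0.3
```

servo_tool:
  rows:
    - [0,0,0,0.02,0,0,45]
    - [0,0,0,0.04,0,0,45]

```text
t: 5.65
ee_pos: [445.6, -224.0, 20.7]
orientation: [2.019, 2.407, 0.0]
ft_force: [1.0, -0.8, -0.5]
width: 45.1
grasp_force: 0.3
```

servo_tool:
  rows:
    - [0,0,0,0.02,0,0,45]

```text
t: 5.78
ee_pos: [444.9, -220.0, 20.7]
orientation: [2.019, 2.407, 0.0]
ft_force: [0.4, -0.7, -0.1]
width: 45.2
grasp_force: 0.3
```

```bash
python3 go.py 750,-160,20,10;python3 - <<'E'
from meas import *
im,d,P=snap("scene","pics/s1.png")
for c in caps(im,"scene"): print(c)
E
```

```text
t 5.78 tcp [ 444.9 -220.    20.7] yaw 10.0 F [ 0.43 -0.74 -0.14] q [-0.48  0.58  2.01 -0.    0.55 -0.66]
750,-160,20,10 [0.0, 0.0, 0.0] [0.03, 1.554, 0.004]
(492.5, 330.0, 56.1, array([647., 698.]))
(202.5, 198.0, 11.9, array([703., -84.]))
(214.1, 165.0, 11.1, array([ 564., -158.]))
(234.0, 146.5, 10.1, array([ 445., -169.]))
```

```bash
python3 go.py 455,-275,20,10 580,-250,20,10 572,-203,20,10
```

```text
t 5.83 tcp [ 444.7 -219.6   20.7] yaw 10.0 F [ 0.77 -0.53 -0.56] q [-0.48  0.58  2.01  0.    0.55 -0.66]
455,-275,20,10 [-0.0, -0.0, 0.0] [-0.282, 0.003, 0.003]
580,-250,20,10 [-0.0, -0.0, 0.0] [-0.267, 0.64, 0.003]
572,-203,20,10 [-0.0, -0.0, 0.0] [-0.029, 0.641, 0.003]
```

servo_tool:
  rows:
    - [0,0,0,-0.14,0,0,45]
    - [0,0,0,-0.28,0,0,45]
    - [0,0,0,-0.28,0.2,0,45]
    - [0,0,0,-0.27,0.42,0,45]
    - [0,0,0,-0.27,0.64,0,45]
    - [0,0,0,-0.15,0.64,0,45]
    - [0,0,0,-0.08,0.64,0,45]
    - [0,0,0,-0.03,0.64,0,45]
    - [0,0,0,0.03,0.635,0,45]
    - [0,0,0,0.1,0.63,0,45]

```text
t: 7.08
ee_pos: [565.0, -178.2, 20.8]
orientation: [2.02, 2.406, -0.0]
ft_force: [0.3, 0.2, -0.1]
width: 44.9
grasp_force: 0.3
```

```bash
python3 - <<'E'
from meas import *
im,d,P=snap("top","pics/t2.png")
for c in caps(im): print(c)
im,d,P=snap("scene","pics/s2.png")
for c in caps(im,"scene"): print(c)
E
python3 go.py 543.8,51.8,20,9.8
```

```text
(325.2, 200.4, 12.8, array([ 559., -135.]))
(307.8, 151.9, 12.9, array([699., -88.]))
(492.5, 330.0, 56.1, array([647., 698.]))
(202.5, 198.0, 11.9, array([703., -84.]))
(221.5, 167.5, 10.8, array([ 560., -130.]))
(235.0, 146.5, 9.3, array([ 443., -166.]))
t 7.17 tcp [ 564.6 -177.3   20.6] yaw 10.1 F [-0.27 -0.09  0.73] q [-0.32  0.66  1.8   0.    0.68 -0.5 ]
543.8,51.8,20,9.8 [-0.001, -0.0, 0.003] [1.146, 0.098, 0.004]
```

View pics/t2.png

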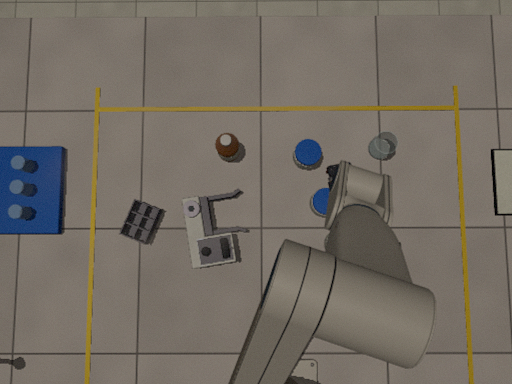

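The view shows the middle jar (325,200) cradled by the fingers and the third jar (308,153) untouched. The last force reading doesn't fit the earlier ones, so I'll check it by pushing slowly.

servo_tool:
  rows:
    - [0,0,0,0.02,0,0,45]
    - [0,0,0,0.04,0,0,45]
    - [0,0,0,0.06,0,0,45]

```text
t: 7.55
ee_pos: [563.7, -166.9, 20.8]
orientation: [2.019, 2.406, 0.0]
ft_force: [0.1, -1.0, 1.1]
width: 45.1
grasp_force: 0.5
```

servo_tool:
  rows:
    - [0,0,0,0.02,0,0,45]

```text
t: 7.68
ee_pos: [562.9, -162.8, 20.7]
orientation: [2.019, 2.407, 0.0]
ft_force: [-0.3, -1.2, 1.1]
width: 45.0
grasp_force: 0.6
```

Still ambiguous against the noise, so I'll weigh this jar by gripping it from above and lifting slightly.

servo_tool:
  rows:
    - [0,0,0,-0.06,0,0,45]
    - [0,0,0,-0.12,0,-0.15,70]
    - [0,0,0,-0.12,0,-0.42,87]
    - [0,0,0,0.1,0,-0.45,87]
    - [0,0,0,0.215,0,-0.45,87]
    - [0,0,0,0.215,0,-0.45,87]
    - [0,0,0,0.215,0,-0.45,87]

```text
t: 8.55
ee_pos: [555.2, -120.8, 109.9]
orientation: [-2.018, -2.407, 0.001]
ft_force: [0.5, 0.7, 0.4]
width: 86.8
grasp_force: 0.0
```

```bash
python3 go.py; python3 - <<'E'
from h import *
a=[]
for i in range(4): a.append(ctrl.get_obs()["ft_force"]); im,d,P=snap("scene","pics/s3.png")
print(np.mean(a,0))
cv2.imwrite("pics/s3c.png",cv2.resize(cv2.imread("pics/s3.png")[90:240,130:380],None,fx=3,fy=3))
E
```

```text
t 8.55 tcp [ 555.2 -120.8  109.9] yaw 10.1 F [0.48 0.68 0.43] q [-0.24  0.5   1.83 -0.    0.82 -0.41]
[ 0.21726577 -0.18098574 -0.03947935]
```

View pics/s3c.png

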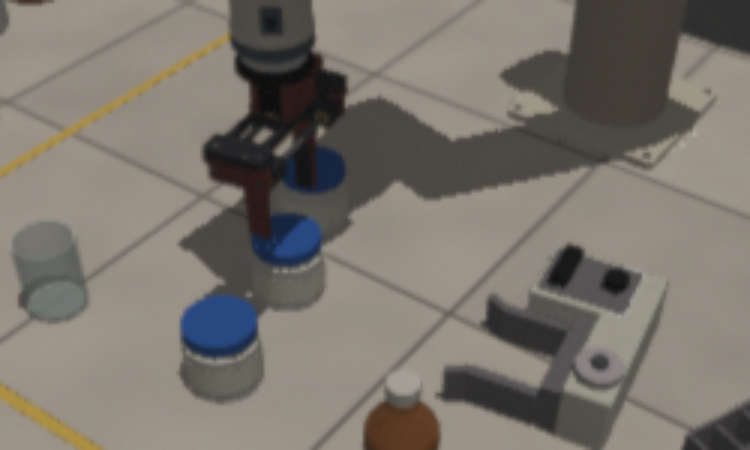

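The gripper sits above the middle jar, with its fingers straddling the cap at crop (285,235). I'll lower, grip and lift.

servo_tool:
  rows:
    - [0,0,0,0,0,0.1,87]
    - [0,0,0,0,0,0.2,87]
    - [0,0,0,0,0,0.28,87]
    - [0,0,0,0,0,0.34,87]
    - [0,0,0,0,0,0.34,70]
    - [0,0,0,0,0,0.34,70]
    - [0,0,0,0,0,0.34,70]
    - [0,0,0,0,0,0.34,70]

```text
t: 9.75
ee_pos: [555.5, -120.5, 43.1]
orientation: [2.018, 2.407, 0.0]
ft_force: [-0.1, 0.0, -1.7]
width: 79.6
grasp_force: 30.0
```

servo_tool:
  rows:
    - [0,0,0,0,0,-0.03,70]
    - [0,0,0,0,0,-0.05,70]
    - [0,0,0,0,0,-0.05,70]
    - [0,0,0,0,0,-0.05,70]

```text
t: 10.25
ee_pos: [555.3, -120.5, 52.7]
orientation: [2.019, 2.407, 0.0]
ft_force: [0.2, -0.2, -1.7]
width: 79.4
grasp_force: 30.0
```

```bash
python3 - <<'E'
from h import *
a=[]
for i in range(4): a.append(ctrl.get_obs()["ft_force"]); ctrl.get_image("scene")
print(np.mean(a,0))
E
```

```text
[ 0.16716246 -0.19704723 -1.74071387]
```

It weighs only about 0.17 kg, so it's empty. I'll return it to its original place and weigh the third jar.

servo_tool:
  rows:
    - [0,0,0,-0.15,0.0,0,70]
    - [0,0,0,-0.31,0.0,0,70]
    - [0,0,0,-0.31,0.0,0.03,70]
    - [0,0,0,-0.31,0.0,0.048,70]
    - [0,0,0,-0.31,0.0,0.048,87]
    - [0,0,0,-0.31,0.0,0.048,87]
    - [0,0,0,-0.31,0.0,0.048,87]
    - [0,0,0,-0.31,0.0,-0.15,87]
    - [0,0,0,-0.31,0.0,-0.3,87]

```text
t: 11.58
ee_pos: [566.3, -181.4, 113.9]
orientation: [2.018, 2.407, 0.0]
ft_force: [0.0, -1.2, -0.1]
width: 87.2
grasp_force: 0.0
```

```bash
python3 - <<'E'
from meas import *
im,d,P=snap("top","pics/t3.png")
for c in caps(im): print(c)
im,d,P=snap("scene","pics/s4.png")
for c in caps(im,"scene"): print(c)
E
python3 go.py 700,-87,112,10
```

```text
(307.8, 151.9, 12.9, array([699., -88.]))
(492.5, 330.0, 56.1, array([647., 698.]))
(202.6, 198.0, 11.8, array([703., -83.]))
(209.0, 163.5, 10.6, array([ 568., -176.]))
(234.1, 145.5, 10.1, array([ 440., -173.]))
t 11.68 tcp [ 568.4 -182.1  116.1] yaw 10.0 F [0.46 0.02 0.63] q [-0.33  0.52  1.77  0.    0.85 -0.51]
700,-87,112,10 [0.004, 0.002, 0.0] [0.354, 0.731, 0.024]
```

servo_tool:
  rows:
    - [0,0,0,0.12,0.24,0,87]
    - [0,0,0,0.24,0.5,0,87]
    - [0,0,0,0.35,0.72,0,87]
    - [0,0,0,0.35,0.72,0,87]
    - [0,0,0,0.35,0.72,0.15,87]
    - [0,0,0,0.35,0.72,0.26,87]
    - [0,0,0,0.35,0.72,0.36,87]
    - [0,0,0,0.35,0.72,0.36,70]
    - [0,0,0,0.35,0.72,0.36,70]
    - [0,0,0,0.35,0.72,0.36,70]

```text
t: 12.92
ee_pos: [693.9, -87.7, 39.4]
orientation: [-2.017, -2.405, 0.003]
ft_force: [-0.3, -0.1, -9.1]
width: 79.6
grasp_force: 30.0
```

servo_tool:
  rows:
    - [0,0,0,0,0,0,70]
    - [0,0,0,0,0,-0.03,70]
    - [0,0,0,0,0,-0.05,70]
    - [0,0,0,0,0,-0.05,70]
    - [0,0,0,0,0,-0.05,70]

```text
t: 13.55
ee_pos: [695.7, -87.5, 50.8]
orientation: [2.019, 2.407, 0.0]
ft_force: [-0.1, 0.1, -8.2]
width: 79.6
grasp_force: 30.0
```

```bash
python3 go.py 544,52,50,9.8; python3 - <<'E'
from h import *
a=[]
for i in range(4): a.append(ctrl.get_obs()["ft_force"]); ctrl.get_image("scene")
print(np.mean(a,0))
E
```

```text
t 13.55 tcp [695.7 -87.5  50.8] yaw 10.0 F [-0.05  0.1  -8.18] q [-0.14  0.74  1.53 -0.    0.88 -0.32]
544,52,50,9.8 [0.0, 0.0, 0.003] [0.819, -0.625, 0.004]
[ 0.07896566  0.01032713 -8.57707333]
```

The third jar weighs about 0.85 kg, so it's the full one. I'll carry it just above the bench to the bay mouth.

servo_tool:
  rows:
    - [0,0,0,0.1,-0.08,0,70]
    - [0,0,0,0.28,-0.2,0,70]
    - [0,0,0,0.46,-0.34,0,70]
    - [0,0,0,0.64,-0.47,0,70]
    - [0,0,0,0.78,-0.57,0,70]
    - [0,0,0,0.86,-0.625,0,70]
    - [0,0,0,0.86,-0.625,0.0,70]
    - [0,0,0,0.86,-0.625,0.025,70]
    - [0,0,0,0.86,-0.625,0.048,70]
    - [0,0,0,0.86,-0.625,0.05,70]

```text
t: 15.0
ee_pos: [542.8, 59.5, 40.0]
orientation: [-2.02, -2.406, 0.001]
ft_force: [-0.2, 0.1, -9.0]
width: 79.4
grasp_force: 30.0
```

```bash
python3 go.py 542.5,60.6,43,9.8
```

```text
t 15.0 tcp [542.8  59.5  40. ] yaw 10.0 F [-0.21  0.11 -9.  ] q [ 0.09  0.59  1.9  -0.    0.66 -0.09]
542.5,60.6,43,9.8 [-0.0, 0.0, 0.002] [0.006, -0.0, -0.015]
```

servo_tool:
  rows:
    - [0,0,0,0,0,0.01,70]
    - [0,0,0,0,0,0.015,70]
    - [0,0,0,0,0,0.015,70]

```text
t: 15.38
ee_pos: [543.0, 59.7, 39.3]
orientation: [2.019, 2.407, -0.0]
ft_force: [-4.1, -2.2, 10.9]
width: 79.0
grasp_force: 30.0
```

servo_tool:
  rows:
    - [0,0,0,0,0,-0.01,72]
    - [0,0,0,0,0,-0.01,87]
    - [0,0,0,0,0,-0.01,87]
    - [0,0,0,0,0,-0.01,87]
    - [0,0,0,0,0,-0.15,87]
    - [0,0,0,0,0,-0.32,87]
    - [0,0,0,-0.2,0,-0.32,60]
    - [0,0,0,-0.38,0,-0.32,45]
    - [0,0,0,-0.38,0,-0.1,45]
    - [0,0,0,-0.38,0,0.1,45]

```text
t: 16.62
ee_pos: [556.6, -15.4, 17.2]
orientation: [2.019, 2.405, 0.002]
ft_force: [0.6, 0.5, -0.3]
width: 50.2
grasp_force: 0.0
```

```bash
python3 - <<'E'
from meas import *
im,d,P=snap("top","pics/t4.png")
for c in caps(im): print(c)
im,d,P=snap("scene","pics/s5.png")
for c in caps(im,"scene"): print(c)
a=cv2.imread("pics/t4.png")[150:280,120:400];b=cv2.imread("pics/s5.png")[110:260,200:440]
cv2.imwrite("pics/c5.png",np.vstack([cv2.resize(a,(620,288)),cv2.resize(b,(480,300))[:, :480]if 0 else cv2.resize(b,(620,310))]))
E
python3 go.py 526.4,154.2,20,9.8
```

```text
(341.5, 243.1, 13.2, array([ 438., -178.]))
(256.8, 205.9, 12.9, array([544.,  59.]))
(341.0, 198.6, 13.3, array([ 564., -180.]))
(492.5, 330.0, 56.1, array([647., 698.]))
(273.4, 188.5, 11.6, array([545.,  62.]))
(209.0, 164.0, 10.4, array([ 570., -174.]))
t 16.73 tcp [553.  -14.8  14.3] yaw 10.0 F [-0.49  0.42 -0.43] q [-0.05  0.64  1.88 -0.    0.63 -0.22]
526.4,154.2,20,9.8 [-0.004, -0.001, 0.002] [0.855, 0.016, -0.027]
```

View pics/c5.png

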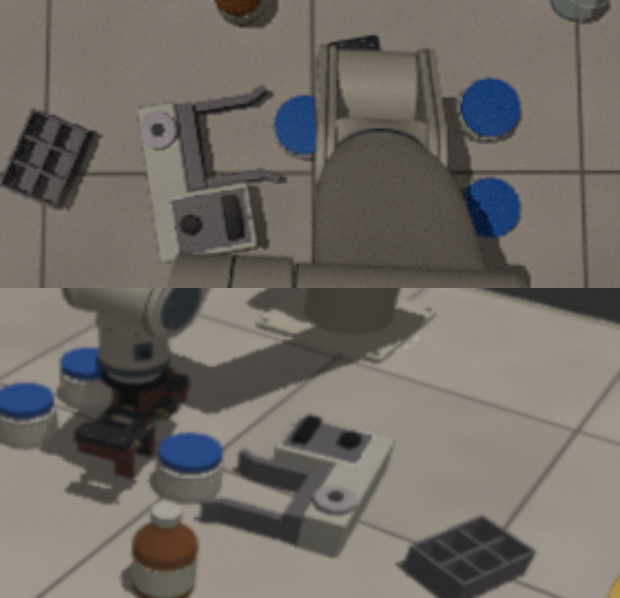

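The jar stands at the mouth (top crop about (300,125)) with the fingers behind it and the bay ahead. Both empty jars are near where they started. I'll push it in.

servo_tool:
  rows:
    - [0,0,0,0.05,0,-0.03,45]
    - [0,0,0,0.1,0.005,-0.03,45]
    - [0,0,0,0.15,0.01,-0.03,45]
    - [0,0,0,0.2,0.015,-0.03,45]
    - [0,0,0,0.25,0.015,-0.03,45]
    - [0,0,0,0.3,0.015,-0.03,45]
    - [0,0,0,0.35,0.015,-0.03,45]
    - [0,0,0,0.4,0.015,-0.03,45]
    - [0,0,0,0.45,0.015,-0.03,45]
    - [0,0,0,0.5,0.015,-0.03,45]

```text
t: 17.98
ee_pos: [542.5, 84.4, 24.9]
orientation: [2.016, 2.406, 0.002]
ft_force: [2.0, -7.3, 4.3]
width: 44.9
grasp_force: 3.6
```

```bash
python3 go.py 526.4,154.2,20,9.8
```

```text
t 17.98 tcp [542.5  84.4  24.9] yaw 10.1 F [ 2.   -7.26  4.29] q [ 0.13  0.62  1.9  -0.    0.63 -0.04]
526.4,154.2,20,9.8 [0.002, 0.001, 0.003] [0.358, -0.018, 0.024]
```

servo_tool:
  rows:
    - [0,0,0,0.03,-0.01,0.01,45]
    - [0,0,0,0.06,-0.015,0.02,45]
    - [0,0,0,0.09,-0.018,0.02,45]
    - [0,0,0,0.11,-0.018,0.02,45]
    - [0,0,0,0.125,-0.018,0.02,45]

```text
t: 18.6
ee_pos: [535.4, 108.2, 21.4]
orientation: [2.015, 2.405, 0.003]
ft_force: [2.4, -9.4, 8.4]
width: 44.9
grasp_force: 5.9
```

servo_tool:
  rows:
    - [0,0,0,0.015,0,0,45]
    - [0,0,0,0.025,0,0,45]
    - [0,0,0,0.035,0,0,45]

```text
t: 18.98
ee_pos: [534.2, 114.1, 21.4]
orientation: [2.014, 2.406, 0.002]
ft_force: [4.0, -23.0, 8.7]
width: 45.0
grasp_force: 11.7
```

```bash
python3 go.py 526.4,154.2,20,9.8;python3 - <<'E'
from meas import *
im,d,P=snap("scene","pics/s6.png")
for c in caps(im,"scene"): print(c)
E
```

```text
t 18.98 tcp [534.2 114.1  21.4] yaw 10.1 F [  4.04 -23.03   8.74] q [ 0.19  0.62  1.9  -0.    0.62  0.02]
526.4,154.2,20,9.8 [0.002, 0.002, 0.004] [0.204, -0.003, 0.006]
(492.5, 330.0, 56.1, array([647., 698.]))
(304.5, 200.0, 11.2, array([534., 164.]))
(209.0, 164.5, 10.6, array([ 572., -173.]))
(233.7, 146.0, 9.8, array([ 443., -172.]))
```

servo_tool:
  rows:
    - [0,0,0,0.01,0,0,45]
    - [0,0,0,0.01,0,0,45]

```text
t: 19.27
ee_pos: [534.2, 114.2, 21.4]
orientation: [2.013, 2.405, -0.0]
ft_force: [4.2, -27.9, 9.0]
width: 44.8
grasp_force: 13.3
```

servo_tool:
  rows:
    - [0,0,0,-0.03,0,0,45]
    - [0,0,0,-0.08,0,0,45]
    - [0,0,0,-0.25,0,0,45]
    - [0,0,0,-0.4,0,0,45]
    - [0,0,0,-0.4,0,-0.3,30]
    - [0,0,0,-0.4,0,-0.55,0]
    - [0,0,0,-0.4,-0.1,-0.55,0]
    - [0,0,0,-0.4,-0.3,-0.55,0]
    - [0,0,0,-0.4,-0.5,-0.55,0]

```text
t: 20.4
ee_pos: [446.2, 21.0, 129.8]
orientation: [2.018, 2.408, 0.0]
ft_force: [-0.1, -0.5, -0.1]
width: 1.5
grasp_force: 0.0
```

```bash
python3 - <<'E'
from meas import *
im,d,P=snap("top","pics/t7.png")
for c in caps(im): print(c)
b=snap("scene","pics/s7.png")[0]
a=cv2.imread("pics/t7.png")[120:280,120:400];b=cv2.imread("pics/s7.png")[110:260,200:440]
cv2.imwrite("pics/c7.png",np.vstack([cv2.resize(a,(500,288)),cv2.resize(b,(500,310))]))
E
python3 go.py 426,149,125,9.8 426,149,95,9.8
```

```text
(340.8, 243.7, 13.4, array([ 437., -176.]))
(222.3, 211.9, 13.3, array([527., 157.]))
(341.1, 198.4, 13.2, array([ 565., -180.]))
t 20.5 tcp [442.6  20.7 129.2] yaw 10.0 F [ 0.95 -0.14  0.19] q [ 0.02  0.31  2.09  0.    0.75 -0.16]
426,149,125,9.8 [-0.003, -0.001, 0.003] [0.646, 0.03, 0.021]
426,149,95,9.8 [-0.003, -0.001, 0.003] [0.646, 0.031, 0.171]
```

View pics/c7.png

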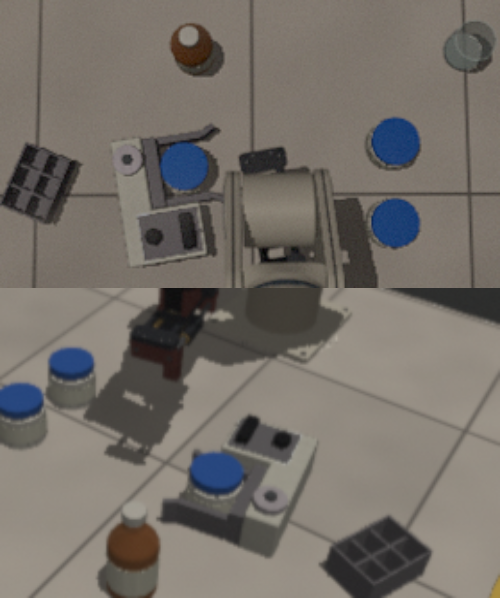

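The jar is home against the back stop: top crop (185,165), world (527,157) against the expected (526,154). Next are the keys.

servo_tool:
  rows:
    - [0,0,0,0.2,0.01,0,0]
    - [0,0,0,0.45,0.02,0,0]
    - [0,0,0,0.6,0.03,0,0]
    - [0,0,0,0.646,0.03,0.05,0]
    - [0,0,0,0.646,0.03,0.1,0]
    - [0,0,0,0.646,0.03,0.15,0]
    - [0,0,0,0.646,0.03,0.17,0]

```text
t: 21.38
ee_pos: [430.4, 148.2, 94.6]
orientation: [-2.02, -2.405, 0.002]
ft_force: [-0.1, -0.5, -0.2]
width: 0.5
grasp_force: 0.0
```

```bash
python3 go.py 426,149,82,9.8 
```

```text
t 21.38 tcp [430.4 148.2  94.6] yaw 10.0 F [-0.05 -0.52 -0.21] q [ 0.31  0.39  2.08 -0.    0.67  0.13]
426,149,82,9.8 [-0.001, 0.0, 0.002] [0.008, -0.021, 0.063]
```

servo_tool:
  rows:
    - [0,0,0,0.005,-0.01,0.02,0]
    - [0,0,0,0.005,-0.01,0.04,0]
    - [0,0,0,0.005,-0.01,0.06,0]
    - [0,0,0,0.005,-0.01,0.07,0]
    - [0,0,0,0.005,-0.01,0.075,0]

```text
t: 22.0
ee_pos: [428.7, 149.6, 81.8]
orientation: [2.018, 2.407, -0.001]
ft_force: [-6.7, -4.5, 31.2]
width: 0.4
grasp_force: 15.3
```

servo_tool:
  rows:
    - [0,0,0,0,0,-0.04,0]
    - [0,0,0,0,0,-0.12,0]
    - [0,0,0,0,0,-0.16,0]
    - [0,0,0,0,0,-0.16,0]
    - [0,0,0,0.14,-0.005,-0.16,0]
    - [0,0,0,0.265,-0.01,-0.16,0]
    - [0,0,0,0.265,-0.01,-0.1,0]
    - [0,0,0,0.265,-0.01,-0.07,0]
    - [0,0,0,0.265,-0.01,-0.07,0]

```text
t: 23.12
ee_pos: [416.9, 200.7, 93.7]
orientation: [-2.019, -2.406, 0.003]
ft_force: [0.3, -0.6, 0.3]
width: 0.6
grasp_force: 0.0
```

```bash
python3 go.py 417.5,202,82,9.8; python3 - <<'E'
from h import *
snap("top","pics/t8.png");snap("scene","pics/s8.png")
cv2.imwrite("pics/c8.png",cv2.resize(cv2.imread("pics/s8.png")[140:250,260:380],None,fx=5,fy=5))
E
```

```text
t 23.12 tcp [416.9 200.7  93.7] yaw 10.0 F [ 0.33 -0.57  0.33] q [ 0.42  0.4   2.06 -0.    0.68  0.25]
417.5,202,82,9.8 [-0.001, 0.0, 0.002] [0.006, 0.004, 0.058]
```

View pics/c8.png

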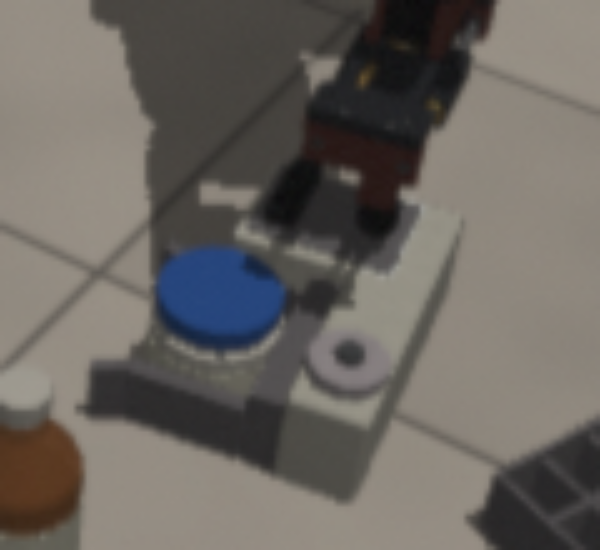

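The fingertip is right over the round key (crop (378,215)), the wide key is up again, and the jar is seated.

servo_tool:
  rows:
    - [0,0,0,0.005,0.003,0.02,0]
    - [0,0,0,0.005,0.003,0.04,0]
    - [0,0,0,0.005,0.003,0.055,0]
    - [0,0,0,0.005,0.003,0.065,0]
    - [0,0,0,0.005,0.003,0.072,0]
    - [0,0,0,0.005,0.003,0.072,0]

```text
t: 23.98
ee_pos: [418.4, 202.8, 81.9]
orientation: [2.018, 2.407, 0.001]
ft_force: [-3.8, -3.8, 27.2]
width: 0.1
grasp_force: 13.0
```

Bottomed at z = 82 mm. I'll release, lift clear and check.

servo_tool:
  rows:
    - [0,0,0,0,0,-0.04,0]
    - [0,0,0,0,0,-0.15,0]
    - [0,0,0,0,0,-0.4,0]
    - [0,0,0,0,0,-0.6,0]
    - [0,0,0,-0.3,-0.1,-0.6,0]
    - [0,0,0,-0.6,-0.2,-0.6,0]
    - [0,0,0,-0.8,-0.2,-0.6,0]
    - [0,0,0,-0.8,-0.2,-0.6,0]

```text
t: 24.98
ee_pos: [406.2, 36.3, 200.3]
orientation: [-2.024, -2.403, 0.0]
ft_force: [0.1, 0.5, -0.4]
width: 0.5
grasp_force: 0.0
```

```bash
python3 - <<'E'
from meas import *
im,d,P=snap("top","pics/t9.png")
for c in caps(im): print(c)
reg=np.zeros(P.shape[:2],bool);reg[225:275,180:250]=True
m=(reg&(P[...,2]>80)&(P[...,2]<95)).astype(np.uint8)
n,l=cv2.connectedComponents(m)
for i in range(1,n): print((l==i).sum(),P[l==i].mean(0).round(1))
for nm,(u,v) in dict(bottle=(226,140),beaker=(376,152),tip=(142,221)).items(): print(nm,P[v,u].round())
print(ctrl.get_obs()["ft_force"],ctrl.get_obs()["ee_pos"])
E
```

```text
(340.8, 243.7, 13.4, array([ 437., -176.]))
(222.6, 211.8, 13.3, array([528., 156.]))
(341.1, 198.3, 13.2, array([ 565., -180.]))
1 [489.9 162.8  83.1]
1 [489.9 151.6  83.4]
145 [426.4 149.   87.7]
66 [417.1 202.1  88. ]
1 [406.3 131.9  80.3]
bottle [718. 142. 152.]
beaker [ 700. -286.   66.]
tip [506. 396.  24.]
[ 0.34551052 -0.23229301  0.69942201] [406.16773061  37.48247604 200.16189168]
```

```bash
python3 -c "
from workcell import ctrl
print(ctrl.close_job())"
```

```text
the job is handed in; nothing more can be done
None
```

The full jar, identified by lifting and weighing it, is docked against the back stop; I pressed and released the wide key, then the round key. Both empty jars are within 3 cm of where they stood, the glassware and tip box were not disturbed, and the job was handed in at about 25 s.

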